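Refit the drive roller on the potter's wheel shaft

TASK

Refit the wheel's drive: slide the black rubber drive roller onto the free end of the motor shaft, turning it a little until its keyway finds the key, and push it home against the collar; then slide on the brass spacer, and last push the red end cap on until it meets the spacer, so that nothing has any gap. Neither the key's angle nor the collar's place is measured, so feel for them and push gently: never load the shaft with more than 35 newtons. Leave everything else, the old brown roller included, where it is.

Things in the scene. Friction and masses are not known exactly. Their poses are not given: they have to be found in the camera images.
- drive: Fixed drive unit: grey motor, coupling, two green bearing blocks (tops 32 mm above the shaft's axis) on a rust-red base plate 170 mm wide, 12 mm high; a bare level steel shaft, 20 mm in diameter, overhangs 117 mm from the nearer block. z up; y along the shaft from its free end towards the motor; x level across it. Origin on the table, below the axis, 84 mm from the tip. The shaft is stiff to turn.
- shaft_tip (a point): Centre of the shaft's free end, 83 mm above the table; axes as drive. Its last 4 mm taper from 20 to 13 mm diameter. Sprung balls stand 1.8 mm proud at the shaft's sides, 14 mm from the tip; parts drag over them with a few newtons. A steel collar, 36 mm in diameter, is clamped on the shaft; its outer face (collar_face), the roller's stop, is 74 to 86 mm from the tip, NOT measured.
- key_end (a point): Point on the shaft's axis, level with the square outer end of the brass key, 64 mm from the tip. The key (6 mm wide, 3 mm proud of the shaft) runs from here to the collar along the shaft's upper side. The shaft has stopped with the key anywhere up to 29 degrees to either side of straight up: this angle is NOT measured here. Axes as drive, whatever the key's angle.
- roller_c (a point): Centre of the new drive roller: black tyre, bright aluminium hub, 60 mm in diameter, 30 mm long, bore 22 mm, about 0.2 kg. y is its axis. Its keyway (8.5 mm wide, 5 mm deep, right through) is at local +z, at the top as it lies, with a yellow mark on both faces; either face may go first. The outside is faintly faceted, with flats at both sides. It lies in the slot rack, axis level.
- spacer_c (a point): Centre of the brass spacer: plain sleeve, 40 mm in diameter, 24 mm long, bore 22 mm, about 0.17 kg; y is its axis. Lies in the rack like the roller; either end may go first.
- cap_c (a point): Centre of the red end cap: 40 mm in diameter, 40 mm long, about 0.08 kg; y is its axis, with the open mouth (bore 22 mm, 34 mm deep) towards +y and the closed end towards -y. Lies in the rack like the roller. Once home against the spacer, the shaft ends 2 to 14 mm short of the bore's bottom.
- rack: Fixed wooden rack: base board 100 (x) by 290 mm (y), 12 mm thick, with two upright strips along y (outer faces 30 mm apart, tops 37 mm above the table) that carry four round parts in any order, 64 mm apart along y, axes along y, centres 66 mm (rollers) or 55 mm (spacer, cap) above the table. Origin: centre of its underside.
- old_roller_c (a point): Centre of the worn-out roller: brown tyre on a dark hub, 60 mm in diameter, 30 mm long, in the rack among the others; leave it there.
- wrench_mid (a point): Middle of a steel wrench lying on the table, 170 mm long; leave it.
- screwdriver_mid (a point): Middle of an orange screwdriver lying on the table, 190 mm long; leave it.
- grease_mid (a point): Middle of a white jar with a yellow lid, 68 mm in diameter, 75 mm high; leave it.
- pot_a_mid (a point): Middle of a small terracotta pot, 68 mm wide, 70 mm high; leave it.
- pot_b_mid (a point): Middle of a small buff clay pot, 78 mm wide, 80 mm high; leave it.
- pot_c_mid (a point): Middle of a small terracotta pot, 62 mm wide, 63 mm high; leave it.

How it is judged:
On the way, in this order (a step that is already met when the one before it is completed fails the run):
1. the drive roller is home on the shaft, on its key and against the collar (y of roller_c in the frame of collar_face between -0.017 and -0.013 m and x of roller_c in the frame of shaft_tip between -0.003 and 0.003 m and z of roller_c in the frame of shaft_tip between -0.003 and 0.003 m and angle between the y axis of roller_c and the y axis of shaft_tip, either way round below 0.1 rad), for 0.2 s.
2. the spacer is home against the roller (all of step 1 and y of spacer_c in the frame of collar_face between -0.0445 and -0.0395 m and x of spacer_c in the frame of shaft_tip between -0.003 and 0.003 m and z of spacer_c in the frame of shaft_tip between -0.003 and 0.003 m and angle between the y axis of spacer_c and the y axis of shaft_tip, either way round below 0.1 rad), for 0.2 s.
At the end, for the whole second after the job is handed in: The roller, the spacer and the cap sit on the shaft in this order from the collar outwards, at rest and let go, with no gaps: centres 15, 42 and 74 mm from the collar's outer face, to within 2, 2.5 and 3 mm, and each within 3 mm of the axis sideways and in height and within 0.1 rad of it (all of step 2 and y of cap_c in the frame of collar_face between -0.077 and -0.071 m and x of cap_c in the frame of shaft_tip between -0.003 and 0.003 m and z of cap_c in the frame of shaft_tip between -0.003 and 0.003 m and angle between the y axis of cap_c and the y axis of shaft_tip, either way round below 0.1 rad and linear speed of each of roller, spacer, cap below 0.02 m/s); the robot touches nothing.
It fails at once if the shaft or its bearings are loaded with more than 35 N (contact force between drive and anything else above 35 N).
It fails at once if a bystander is shifted by more than 20 mm (distance of any of old_roller_c, wrench_mid, screwdriver_mid, grease_mid, pot_a_mid, pot_b_mid, pot_c_mid from where it was at the start of the episode above 0.02 m).
It also fails if it takes over 72 s, if anything falls off the work surface, if the arm or the gripper's body presses on something with over 40 N, if the wrist force passes 120 N, or if a joint passes its speed limit or range.

ROBOT

A 6-joint arm with a two-finger parallel gripper is mounted at the origin on the work surface. World frame = base frame: x ahead of the robot, y to its left, z up, the work surface at z = 0. Lengths are in m, angles in rad, forces in N, time in s.
With the tool pointing down it reaches from about 0.3 to 0.875 m from the base axis. Payload 6.4 kg.
Tool frame: the origin (TCP) lies between the finger pads; the fingertips stand 19 mm ahead of it and the grasp point (between the pads) is the TCP; z points along the fingers, y is the direction in which the jaws open and shut (so a half turn about z gives the same grasp; the last joint's range is limited). The gripper opens to 85 mm and grips with 20 to 120 N. Pads are 22 mm wide; open, the fingers measure 114 mm over their backs; the gripper's body (76 mm by 85 mm) begins 54 mm behind the grasp point. The pads swing forward as they close: fully open they stand 13 mm farther back than shut.
Start: joints at [-1.399, 0.181, 1.607, -0, 1.354, -0.206], TCP at [0.212, -0.534, 0.25] pointing down, gripper open.
Joint ranges: [-2.99, 2.99], [-0.89, 2.07], [0.3, 2.58], [-1.14, 4.28], [0, 2.63], [-3.12, 3.12]. Speed limits (rad/s): [2.57, 2.57, 3.01, 3.14, 3.14, 3.14].

INTERFACE

Orientations are given as a unit quaternion [w, x, y, z].
In Python, from bench import * gives the robot as it stands.
- The arm moves only by the tool apply_moves, never from a script. Its argument "moves" is a list that holds one entry, the list of rows, each a list of 7 numbers: the shift along the tool's x, y, z in cm, then the turn, a rotation vector about the tool's x, y, z in rad, then the opening, from 0 (shut) to 1 (fully open). A call has 1 to 8 rows; each row is the pose to reach, as a shift and turn from the pose commanded when the call began, along the tool's axes at that moment; what a row does not reach only later rows make up. A row lasts 1/10 s, in which the tool goes at most 50 mm and 8.59 degrees, less where a joint would pass 70% of its speed; a pose out of reach is approached as far as the arm can. A call with a gripper value outside its range is refused whole. The fingers move at their own pace and stop on an object; the grip force is fixed at half the most. Time passes only in rows, so rows that repeat a pose let the fingers close. It gives the time, the measured TCP pose, the force and the opening at its end, in the units of the state.
- get_obs(): the state, without advancing time (a new reading comes with each control period).
- camera(name): name is "scene" or "top" or "wrist"; returns the picture (400x640x3 uint8, red, green, blue); there is no depth.
- get_calibration(name): a dict with "vertical_fov" (degrees; the focal length in pixels is half the picture's height over the tangent of half this angle, whatever the lens; pixels are square), "cx", "cy" (the principal point, pixels), "R" (3x3) and "t" (3): a world point X has camera coordinates R X + t. Camera axes: x right, y down, z forward; pixel columns grow to the right and rows downward; lengths in m; the calibration is good to about 2 mm. A picture is of the moment at which its call begins: read the wrist's pose just before it. get_calibration takes no time and is no camera call; for the wrist camera it gives the pose at the moment of the call.
- hand_in(): hands the job in, once; it reports no verdict.
The state is a dict: "time_s": time; "q": joint angles; "dq": joint speeds; "joint_efforts": joint torques, N m; "eef_pos": TCP position; "eef_rot": TCP orientation; "wrist_force": force on the tool from outside, world axes, zero at the start; "torque": the same for the moment, N m; "opening": opening from 0.0 (shut) to 1.0 (fully open).
Only numpy, scipy, OpenCV 4.12 (cv2) and the standard library are available. Lean on these libraries where they do the work, as an engineer would, in place of code of your own. Each camera call takes 0.05 s, during which the arm holds its last target. There are 200 camera calls.

## Working session

There is one attempt and no reset: what is moved stays moved. The work goes in short steps, Python scripts to look and compute and a tool call to move; the robot and the scene stay as the last step left them, time stands still between calls to the robot, and variables do not carry over. Pictures are saved under pics/ and viewed, about 8 in all and at most 12, crops included, and the job is handed in when it is done.

Besides the shell and the picture viewer there is one more tool, called after "Emit:" as a command line: name --argument value ..., lists and objects as JSON in quotes. apply_moves: Moves the arm, as the interface text tells. Its arguments: {"type":"object","properties":{"moves":{"type":"array","items":{"type":"array","items":{"type":"array","items":{"type":"number"}}}}},"required":["moves"]}

```bash
ls; mkdir -p pics
python3 - <<'E'
from bench import *
import cv2
o=get_obs();print({k:np.round(v,3) if 0 else v for k,v in o.items()}) if 0 else print(o)
for n in ["scene","top"]:
    c=get_calibration(n);print(n,c)
    cv2.imwrite(f"pics/{n}0.png",camera(n)[:,:,::-1])
E
```

```text
pics
{'time_s': 0.0, 'q': array([-1.39932400e+00,  1.81560121e-01,  1.60797937e+00, -2.35640678e-05,
        1.35378392e+00, -2.06296028e-01]), 'dq': array([-3.05456790e-03,  1.43299460e-03, -5.95104582e-05, -1.76059119e-03,
       -7.53329165e-05,  1.24586038e-03]), 'joint_efforts': array([-4.00475328e-04, -4.44886136e+01, -3.51327860e+01, -3.15137813e-04,
        9.00739309e-03,  1.55534457e-05]), 'eef_pos': array([ 0.21201107, -0.53394479,  0.24938723]), 'eef_rot': array([-8.65445097e-04,  9.82213511e-01,  1.87765464e-01,  3.56529420e-06]), 'wrist_force': array([-0.77124558,  0.04421266,  0.61056869]), 'torque': array([ 0.0204312 , -0.02994425, -0.01254503]), 'opening': 1.002114944719035}
scene {'vertical_fov': 52.53688933264295, 'cx': 314.02777602936095, 'cy': 199.74265832450752, 'R': array([[ 0.79222719,  0.6101082 , -0.01200291],
       [ 0.42458623, -0.56524078, -0.70726897],
       [-0.43829513,  0.55522144, -0.70684265]]), 't': array([-0.43478437, -0.24639316,  1.30043791])}
top {'vertical_fov': 44.891331039045944, 'cx': 324.5498333283111, 'cy': 205.204989494811, 'R': array([[-0.02376535, -0.99970382, -0.00524286],
       [-0.9958067 ,  0.02413548, -0.08824108],
       [ 0.08834148,  0.0031238 , -0.99608535]]), 't': array([-0.05353704,  0.60151859,  1.15465133])}
```

View pics/scene0.png

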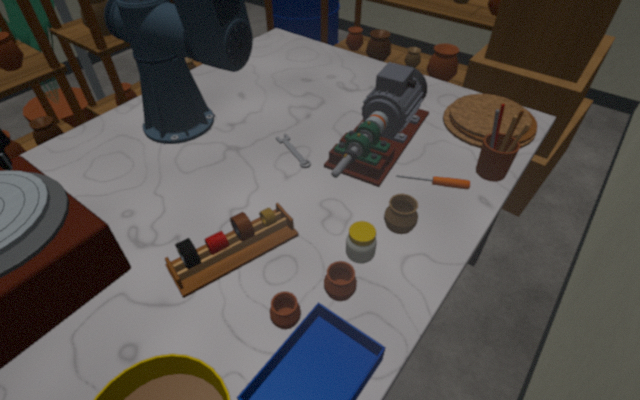

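View pics/top0.png

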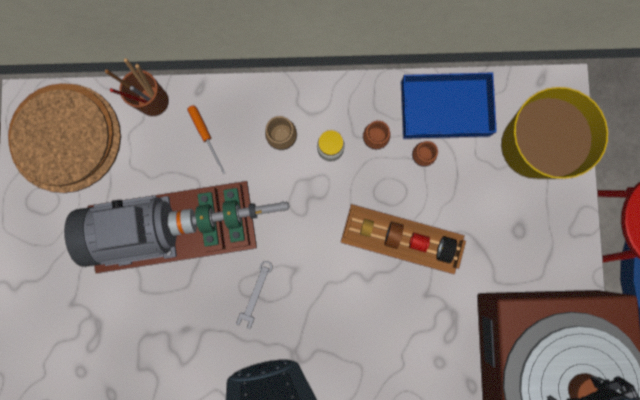

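The scene view shows the rack (170–297, 210–290) and the shaft tip (~338,172). In the top view the rack order from left is spacer (368,228), old roller (395,235), cap (419,242), new roller (447,249). The shaft tip is at (287,206).

```bash
cat > h.py <<'E'
from bench import *
import numpy as np, cv2
from scipy.spatial.transform import Rotation as Ro
def cal(n):
    c=get_calibration(n); f=200/np.tan(np.radians(c["vertical_fov"]/2)); return f,c["cx"],c["cy"],np.array(c["R"]),np.array(c["t"])
def ray(c,u,v):
    f,cx,cy,R,t=c; d=R.T@np.array([(u-cx)/f,(v-cy)/f,1]); return -R.T@t,d/np.linalg.norm(d)
def onz(c,u,v,z):
    o,d=ray(c,u,v); return o+d*(z-o[2])/d[2]
def proj(c,X):
    f,cx,cy,R,t=c; p=R@np.asarray(X)+t; return np.array([f*p[0]/p[2]+cx,f*p[1]/p[2]+cy])
def tri(rays):
    A=0;b=0
    for o,d in rays:
        P=np.eye(3)-np.outer(d,d); A=A+P; b=b+P@o
    return np.linalg.solve(A,b)
def R0(o=None):
    q=(o or get_obs())["eef_rot"]; return Ro.from_quat([q[1],q[2],q[3],q[0]])
def down(a):  # tool z down, tool x at world angle a (rad)
    x=np.array([np.cos(a),np.sin(a),0]); z=np.array([0,0,-1.]); return Ro.from_matrix(np.c_[x,np.cross(z,x),z])
def go(p,R):
    o=get_obs(); r=R0(o)
    print("shift cm",np.round(r.inv().apply(np.asarray(p)-o["eef_pos"])*100,2),"rot",np.round((r.inv()*R).as_rotvec(),3))
E
python3 - <<'E'
from h import *
c=cal("top")
for n,u,v,z in [("roller",447,249,.066),("cap",419,242,.055),("old",395,235,.066),("spacer",368,228,.055),("tip",287,206,.083),("collar",253,211,.083)]: print(n,onz(c,u,v,z).round(3))
w=cal("wrist"); r=R0(); o=get_obs()
print(w[0]); print("cam in tool",r.inv().apply(-w[3].T@w[4]-o["eef_pos"]).round(4),"\n",(w[3]@r.as_matrix()).round(3))
E
```

```text
roller [ 0.487 -0.352  0.066]
cap [ 0.505 -0.289  0.055]
old [ 0.522 -0.231  0.066]
spacer [ 0.541 -0.17   0.055]
tip [0.595 0.019 0.083]
collar [0.586 0.098 0.083]
335.41930013536177
cam in tool [ 7.68e-02  1.00e-04 -1.24e-01] 
 [[ 0.     1.    -0.   ]
 [-0.954  0.    -0.3  ]
 [-0.3    0.     0.954]]
```

Run:
```python
from h import *
go([.50,-.30,.28],down(np.radians(73.5)))
```

```text
shift cm [ 35.4  -11.13  -3.02] rot [-0.001 -0.001 -0.905]
```

Emit:
apply_moves --moves '[[[4.4,-1.4,-0.4,0,0,-0.113,1],[8.8,-2.8,-0.8,0,0,-0.226,1],[13.3,-4.2,-1.1,0,0,-0.34,1],[17.7,-5.6,-1.5,0,0,-0.453,1],[22.1,-7,-1.9,0,0,-0.566,1],[26.6,-8.4,-2.3,0,0,-0.679,1],[31,-9.7,-2.6,0,0,-0.79,1],[35.4,-11.1,-3,0,0,-0.905,1]]]'

```text
time_s: 0.9
eef_pos: [0.5013, -0.2991, 0.28]
eef_rot: [-0.0, 0.8, 0.6, -0.0]
wrist_force: [-0.9, -0.9, 0.2]
opening: 1.0
```

Emit:
apply_moves --moves '[[[0,0,0,0,0,0,1],[0,0,0,0,0,0,1],[0,0,0,0,0,0,1]]]'

```text
time_s: 1.2
eef_pos: [0.4994, -0.3012, 0.2797]
eef_rot: [-0.001, 0.802, 0.598, -0.0]
wrist_force: [-0.7, -0.2, -0.1]
opening: 0.996
```

Run:
```python
from h import *
import pickle
c=cal("wrist"); im=camera("wrist")[:,:,::-1]; cv2.imwrite("pics/w1.png",im); pickle.dump(c,open("pics/w1.pkl","wb"))
o=get_obs();print(o["time_s"],o["eef_pos"],o["eef_rot"],o["wrist_force"]); go([.535,-.15,.28],down(np.radians(73.5)))
```

```text
1.25 [ 0.49918891 -0.30152364  0.27983041] [-4.12050007e-04  8.01909587e-01  5.97445195e-01 -2.87593915e-04] [ 0.27014412  0.07035973 -1.00563003]
shift cm [15.54 -0.9  -0.02] rot [-0.001 -0.    -0.002]
```

View pics/w1.png

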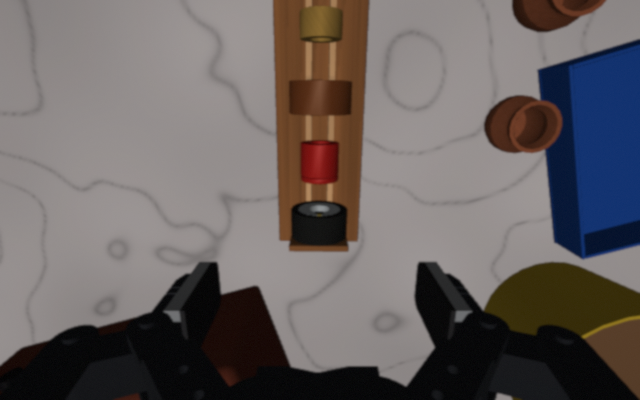

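The wrist view shows spacer (321,22), old roller (320,97), cap (320,162) and roller (319,222), all aligned with the image's vertical. A second place gives the heights.

Emit:
apply_moves --moves '[[[5,-0.1,0,0,0,0,1],[8,-0.1,0,0,0,0,1],[8,-0.1,0,0,0,0,1],[8,-0.1,0,0,0,0,1],[8,-0.1,0,0,0,0,1]]]'

```text
time_s: 1.75
eef_pos: [0.5214, -0.2252, 0.2803]
eef_rot: [0.0, 0.802, 0.597, -0.0]
wrist_force: [-0.4, -0.5, -0.8]
opening: 0.999
```

Run:
```python
from h import *
import pickle
c=cal("wrist"); im=camera("wrist")[:,:,::-1]; cv2.imwrite("pics/w2.png",im); pickle.dump(c,open("pics/w2.pkl","wb"))
print(get_obs()["eef_pos"])
c1=pickle.load(open("pics/w1.pkl","rb")); i1=cv2.imread("pics/w1.png")
def masks(i):
    h=cv2.cvtColor(i,cv2.COLOR_BGR2HSV); H,S,V=cv2.split(h)
    return dict(red=((H<6)|(H>174))&(S>190)&(V>80), black=(V<45)&(np.arange(640)[None]>250)&(np.arange(640)[None]<400)&(np.arange(400)[:,None]<330), brass=(H>19)&(H<30)&(S>110)&(V>60)&(np.arange(640)[None]>250)&(np.arange(640)[None]<400))
for k in ["red","black","brass"]:
    for n,i in (("1",i1),("2",im)):
        m=masks(i)[k].astype(np.uint8); N,l,s,ce=cv2.connectedComponentsWithStats(m)
        for j in range(1,N):
            if s[j,4]>150: print(k,n,s[j],ce[j].round(1))
a=i1[130:250,270:370]; b=im[100:400,270:370]
a=cv2.resize(a,None,fx=4,fy=4,interpolation=2); cv2.imwrite("pics/v2.png",np.hstack([a[:480],cv2.resize(im[:, 220:420],(240,480))]))
```

```text
[ 0.5213963  -0.22520137  0.28024609]
red 1 [ 301  141   36   43 1271] [317.8 162.7]
red 2 [ 302  217   33   38 1056] [318.3 235.6]
black 1 [ 291  201   56   44 1847] [318.6 226.6]
black 1 [251 287  24  43 659] [259.  312.1]
black 2 [293 160  56   9 378] [320.6 164.1]
black 2 [ 293  263   52   49 1630] [318.8 291. ]
```

View pics/v2.png

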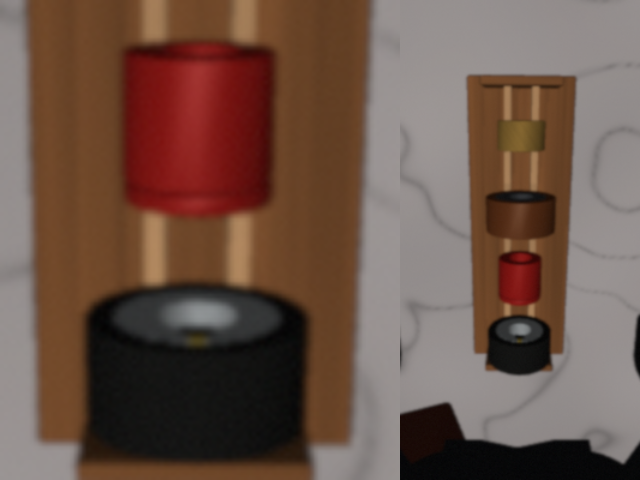

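Cap mouth faces up in the image (world +y, toward the motor), and the roller's yellow mark is at its top. The spacer is near (321,22) in the first view and (323,112) in the second. Now I'll triangulate the rear-top edges.

Run:
```python
from h import *
import pickle
C=[pickle.load(open(f"pics/w{k}.pkl","rb")) for k in (1,2)]; I=[cv2.imread(f"pics/w{k}.png").astype(float) for k in (1,2)]
def edge(i,u,v0,v1):
    p=cv2.GaussianBlur(i,(0,0),.8)[v0:v1,u-4:u+5].mean(1); g=np.abs(np.gradient(p,axis=0)).sum(1); k=g.argmax(); s=slice(max(k-2,0),k+3)
    return v0+(np.arange(len(g))[s]*g[s]).sum()/g[s].sum()
def lat(i,v,u0,u1):
    p=cv2.GaussianBlur(i,(0,0),.8)[v-3:v+4,:].mean(0); g=np.abs(np.gradient(p,axis=0)).sum(1)
    f=lambda a,b:a+g[a:b].argmax()+0
    out=[]
    for a,b in ((u0-9,u0+9),(u1-9,u1+9)):
        k=f(a,b); s=np.arange(k-2,k+3); out.append((s*g[s]).sum()/g[s].sum())
    return out
parts=dict(roller=[(319,238,252,225,291,347),(319,304,320,300,293,345)],cap=[(319,176,190,165,301,337),(319,247,262,238,302,335)],spacer=[(321,34,48,27,300,342),(321,118,134,112,302,343)])
x=np.array([np.cos(np.radians(73.4)),np.sin(np.radians(73.4)),0])
for n,d in parts.items():
    h=.03 if n=="roller" else .02; L=dict(roller=.015,cap=.02,spacer=.012)[n]
    rays=[];E=[]
    for c,i,(u,a,b,v,u0,u1) in zip(C,I,d):
        l=lat(i,v,u0,u1); e=edge(i,u,a,b); E.append((round(e,1),np.round(l,1))); rays.append(ray(c,np.mean(l),e))
    P=tri(rays); print(n,E,"rear top",P.round(4),"centre",(P+x*L-[0,0,h]).round(4))
    zt=.096 if h==.03 else .075
    for r in rays: print("   by height",(r[0]+r[1]*(zt-r[0][2])/r[1][2]+x*L).round(4))
```

```text
roller [(np.float64(250.3), array([291., 346.])), (np.float64(312.0), array([291.2, 345.8]))] rear top [ 0.4765 -0.3813  0.0714] centre [ 0.4808 -0.367   0.0414]
   by height [ 0.4844 -0.3557  0.096 ]
   by height [ 0.4856 -0.3499  0.096 ]
cap [(np.float64(183.8), array([300., 338.])), (np.float64(260.5), array([301.2, 337. ]))] rear top [ 0.5005 -0.3023  0.1028] centre [ 0.5062 -0.2831  0.0828]
   by height [ 0.5044 -0.29    0.075 ]
   by height [ 0.5021 -0.2969  0.075 ]
spacer [(np.float64(35.2), array([302.2, 342.3])), (np.float64(125.2), array([300. , 340.9]))] rear top [ 0.5394 -0.1787  0.0724] centre [ 0.5428 -0.1672  0.0524]
   by height [ 0.5435 -0.1679  0.075 ]
   by height [ 0.542  -0.1668  0.075 ]
```

Run:
```python
from h import *
import pickle
C=[pickle.load(open(f"pics/w{k}.pkl","rb")) for k in (1,2)]
x=np.array([np.cos(np.radians(73.4)),np.sin(np.radians(73.4)),0])
for n,pts,h,L in (("roller",[(318.7,245),(318.7,312)],.03,.015),("cap",[(319,184),(319,255)],.02,.02),("spacer",[(321.5,40),(321,125.2)],.02,.012)):
    rays=[ray(c,*p) for c,p in zip(C,pts)]; P=tri(rays); zt=.066+.03 if h==.03 else .075
    print(n,(P+x*L-[0,0,h]).round(4),[(r[0]+r[1]*(zt-r[0][2])/r[1][2]+x*L).round(4)[:2] for r in rays])
i1=cv2.imread("pics/w1.png");i2=cv2.imread("pics/w2.png")
for i,u,a,b in ((i1,321,30,46),(i2,321,116,132),(i1,319,176,190),(i2,319,246,264)): print([(v,*i[v,u-3:u+4].mean(0).astype(int)) for v in range(a,b,1)])
go([.485,-.352,.20],down(np.radians(73.4)))
```

```text
roller [ 0.486  -0.3502  0.0659] [array([ 0.4862, -0.3502]), array([ 0.4858, -0.35  ])]
cap [ 0.5043 -0.2896  0.057 ] [array([ 0.5043, -0.2902]), array([ 0.5039, -0.2906])]
spacer [ 0.5425 -0.1686  0.0349] [array([ 0.5418, -0.1714]), array([ 0.5426, -0.1669])]
[(30, np.int64(46), np.int64(98), np.int64(127)), (31, np.int64(46), np.int64(98), np.int64(127)), (32, np.int64(46), np.int64(98), np.int64(128)), (33, np.int64(46), np.int64(98), np.int64(128)), (34, np.int64(44), np.int64(95), np.int64(124)), (35, np.int64(39), np.int64(84), np.int64(109)), (36, np.int64(29), np.int64(63), np.int64(84)), (37, np.int64(29), np.int64(65), np.int64(85)), (38, np.int64(40), np.int64(85), np.int64(110)), (39, np.int64(43), np.int64(93), np.int64(121)), (40, np.int64(40), np.int64(87), np.int64(113)), (41, np.int64(31), np.int64(69), np.int64(91)), (42, np.int64(30), np.int64(58), np.int64(85)), (43, np.int64(37), np.int64(65), np.int64(101)), (44, np.int64(41), np.int64(71), np.int64(112)), (45, np.int64(42), np.int64(72), np.int64(113))]
[(116, np.int64(45), np.int64(97), np.int64(125)), (117, n
[... 1691 characters left out ...]
)), (251, np.int64(28), np.int64(31), np.int64(133)), (252, np.int64(27), np.int64(30), np.int64(134)), (253, np.int64(23), np.int64(29), np.int64(127)), (254, np.int64(27), np.int64(43), np.int64(119)), (255, np.int64(34), np.int64(59), np.int64(110)), (256, np.int64(38), np.int64(67), np.int64(107)), (257, np.int64(39), np.int64(68), np.int64(106)), (258, np.int64(38), np.int64(67), np.int64(106)), (259, np.int64(39), np.int64(68), np.int64(106)), (260, np.int64(38), np.int64(66), np.int64(104)), (261, np.int64(34), np.int64(59), np.int64(94)), (262, np.int64(24), np.int64(41), np.int64(65)), (263, np.int64(12), np.int64(20), np.int64(32))]
shift cm [-13.19   0.14   8.03] rot [-0.  0. -0.]
```

Run:
```python
from h import *
go([.600,-.038,.17],down(np.radians(96.5)))
```

```text
shift cm [20.19  2.18 11.02] rot [-0.     0.    -0.404]
```

Emit:
apply_moves --moves '[[[3.4,0.3,1.8,0,0,-0.08,1],[6.8,0.7,3.6,0,0,-0.16,1],[10,1,5.5,0,0,-0.24,1],[13.5,1.4,7.3,0,0,-0.32,1],[17,1.8,9.2,0,0,-0.404,1],[20.2,2.2,11,0,0,-0.404,1],[20.2,2.2,11,0,0,-0.404,1],[20.2,2.2,11,0,0,-0.404,1]]]'

```text
time_s: 2.6
eef_pos: [0.6002, -0.0368, 0.1696]
eef_rot: [-0.0, 0.665, 0.747, -0.001]
wrist_force: [0.3, -0.1, -0.1]
opening: 1.002
```

Run:
```python
from h import *
import pickle
c=cal("wrist"); im=camera("wrist")[:,:,::-1]; cv2.imwrite("pics/w3.png",im); pickle.dump(c,open("pics/w3.pkl","wb")); print(get_obs()["eef_pos"],R0().as_matrix()[:,0])
```

```text
[ 0.60051872 -0.03750184  0.17041309] [-1.14812506e-01  9.93387064e-01 -4.79185340e-04]
```

Emit:
apply_moves --moves '[[[4,0,0,0,0,0,1],[4,0,0,0,0,0,1],[4,0,0,0,0,0,1],[4,0,0,0,0,0,1]]]'

```text
time_s: 3.05
eef_pos: [0.5963, 0.0018, 0.1711]
eef_rot: [0.001, 0.665, 0.746, 0.0]
wrist_force: [0.0, -0.2, 0.3]
opening: 1.001
```

Run:
```python
from h import *
import pickle
c=cal("wrist"); im=camera("wrist")[:,:,::-1]; cv2.imwrite("pics/w4.png",im); pickle.dump(c,open("pics/w4.pkl","wb")); print(get_obs()["eef_pos"])
i3=cv2.imread("pics/w3.png"); f=lambda i:cv2.resize(i[0:300,220:420],(400,600),interpolation=2)
cv2.imwrite("pics/v3.png",np.hstack([f(i3),f(im)]))
```

```text
[0.59620098 0.00190589 0.17094002]
```

View pics/v3.png

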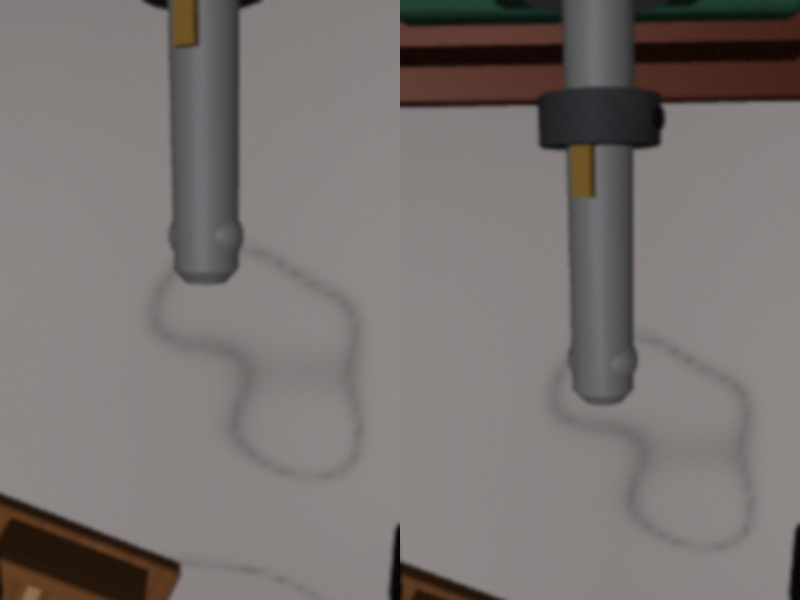

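The shaft, key and collar are clear. In the right half the key spans columns 570–595 on a shaft of 568–632, with the key end at row 196, the collar face at row 146 and the tip at row 402. The key leans left, toward drive −x, by roughly 25°.

Run:
```python
from h import *
import pickle
C=[pickle.load(open(f"pics/w{k}.pkl","rb")) for k in (3,4)]; I=[cv2.imread(f"pics/w{k}.png") for k in (3,4)]
def sub(g,k): s=np.arange(k-2,k+3); w=g[s]; return (s*w).sum()/w.sum()
mid=[];res=[]
for n,(c,i) in enumerate(zip(C,I)):
    V=i.astype(float).mean(2); V=cv2.GaussianBlur(V,(0,0),.7)
    rows=range(35,105) if n==0 else range(105,165); L=[];R=[]
    for v in rows:
        g=np.abs(np.gradient(V[v])); L.append(sub(g,296+g[296:312].argmax())); R.append(sub(g,330+g[330:345].argmax()))
    pl=np.polyfit(rows,L,1);pr=np.polyfit(rows,R,1); pm=(pl+pr)/2; v=np.mean(rows); w=np.polyval(pr,v)-np.polyval(pl,v)
    print("width px",w.round(2),"at",v,"mid",np.polyval(pm,v).round(2),"slope",pm[0].round(4),"range est",(20/w*c[0]).round(1), "fit rms",np.std(np.array(L)-np.polyval(pl,rows)).round(2))
    # vertical edges along mid column
    mid.append(pm)
    g=np.abs(np.gradient(cv2.GaussianBlur(i.astype(float),(0,0),.7)[:,319:324].mean(1),axis=0)).sum(1)
    tr=(134,150) if n==0 else (194,210); k=tr[0]+g[tr[0]:tr[1]].argmax(); vt=sub(g,k)
    u=312 if n==0 else 311
    S=cv2.cvtColor(i,cv2.COLOR_BGR2HSV)[:,:,1].astype(float); s=cv2.GaussianBlur(S,(0,0),.5)
    r0,r1=(4,18) if n==0 else (76,94)
    col=s[:, u-2:u+3].mean(1); gk=np.abs(np.gradient(col)); kr=(15,30) if n==0 else (90,105); ve=sub(gk,kr[0]+gk[kr[0]:kr[1]].argmax())
    row=s[r0:r1].mean(0); gr=np.gradient(row); a=sub(np.abs(gr),298+gr[298:312].argmax()); b=sub(np.abs(gr),312+gr[312:326].argmin())
    vc=None
    if n==1:
        gc=np.abs(np.gradient(V[:,324:332].mean(1))); vc=sub(gc,62+gc[62:82].argmax())
    res.append((vt,ve,vc,a,b,(r0+r1)/2)); print("tip v",vt.round(2),"keyend v",ve.round(2),"collar v",vc,"key cols",a.round(2),b.round(2),"sat prof",row[298:326].astype(int))
# triangulate tip rim top, key end
tip=tri([ray(c,np.polyval(m,r[0]),r[0]) for c,m,r in zip(C,mid,res)]); print("tip rim top",tip.round(4))
ke=tri([ray(c,311.5,r[1]) for c,r in zip(C,res)]); print("key end top",ke.round(4))
for c,m,r in zip(C,mid,res):
    v=120 if r[2] is None else 150
    far=onz(c,np.polyval(m,40 if r[2] is None else 110),40 if r[2] is None else 110,.093); near=onz(c,np.polyval(m,130 if r[2] is None else 180),130 if r[2] is None else 180,.093)
    d=far-near; ang=np.arctan2(d[1],d[0]); T=onz(c,np.polyval(m,r[0]),r[0],.0895)
    y=np.array([np.cos(ang),np.sin(ang),0]); x=np.array([y[1],-y[0],0])
    K=onz(c,311.5,r[1],.083+11.5e-3); print("axis deg",np.degrees(ang).round(2),"tip",T.round(4),"key end from tip",((K-T)@y).round(4))
    if r[2]: Pc=onz(c,328,r[2],.083+.017); print("collar y",((Pc-T)@y).round(4))
    o=-c[3].T@c[4]; print("cam lateral",((o-T)@x).round(4))
    for th in range(16,31,2):
        t=np.radians(th); pr=[]
        for px,pz in ((-13*np.sin(t)-3*np.cos(t),13*np.cos(t)-3*np.sin(t)),(-13*np.sin(t)+3*np.cos(t),13*np.cos(t)+3*np.sin(t)),(-9.5*np.sin(t)+3*np.cos(t),9.5*np.cos(t)+3*np.sin(t))):
            X=T.copy();X[2]=.083; yy=((onz(c,311,r[5],.095)-T)@y); pr.append(proj(c,X+x*px/1e3+[0,0,pz/1e3]+y*yy)[0].round(2))
        print(th,pr,end=" ")
    print()
```

```text
width px 34.4 at 69.5 mid 321.94 slope 0.0098 range est 195.0 fit rms 0.09
tip v 141.85 keyend v 22.64 collar v None key cols 305.89 318.12 sat prof [ 11  11  11  11  11  10  14  43  94 139 159 163 164 164 164 164 164 164
 163 148  92  34   9   6   6   6   6   4]
width px 32.26 at 134.5 mid 320.16 slope 0.0133 range est 208.0 fit rms 0.09
tip v 202.3 keyend v 98.09 collar v 72.29401806111218 key cols 305.02 316.28 sat prof [ 12  12  12  11  11  14  36  86 135 158 163 163 163 163 163 163 164 155
 106  38   9   6   6   6   6   5   4   4]
tip rim top [0.5977 0.0134 0.0896]
key end top [0.5843 0.0763 0.0929]
axis deg 97.5 tip [0.5977 0.0134 0.0895] key end from tip 0.0638
cam lateral -0.0023
16 [np.float64(309.22), np.float64(320.16), np.float64(321.94)] 18 [np.float64(308.47), np.float64(319.27), np.float64(321.29)] 20 [np.float64(307.73), np.float64(318.39), np.float64(320.63)] 22 [np.float64(307.02), np.float64(317.51), np.float64(319.98)] 24 [np.float64(306.33), np.float64(316.63), np.float64(319.33)] 26 [np.float64(305.66), np.float64(315.76), np.float64(318.69)] 28 [np.float64(305.01), np.float64(314.9), np.float64(318.04)] 30 [np.float64(304.38), np.float64(314.05), np.float64(317.4)] 
axis deg 97.49 tip [0.5977 0.0134 0.0895] key end from tip 0.0641
collar y 0.0774
cam lateral -0.0014
16 [np.float64(308.11), np.float64(318.33), np.float64(320.01)] 18 [np.float64(307.41), np.float64(317.5), np.float64(319.4)] 20 [np.float64(306.72), np.float64(316.68), np.float64(318.79)] 22 [np.float64(306.06), np.float64(315.85), np.float64(318.18)] 24 [np.float64(305.41), np.float64(315.04), np.float64(317.57)] 26 [np.float64(304.78), np.float64(314.23), np.float64(316.97)] 28 [np.float64(304.17), np.float64(313.42), np.float64(316.36)] 30 [np.float64(303.58), np.float64(312.63), np.float64(315.77)]
```

Measured: tip (0.5977, 0.0134), axis height 0.083, axis yaw 97.5°, key end 64 mm from the tip, collar about 77.4 mm, key leaning about 26.5° toward −x. Next I grasp the roller.

Run:
```python
from h import *
go([.486,-.350,.13],down(np.radians(73.2)))
```

```text
shift cm [-33.7  -14.97   4.1 ] rot [0.001 0.    0.408]
```

Emit:
apply_moves --moves '[[[-4.2,-1.9,0,0,0,0.06,1],[-8.4,-3.7,0,0,0,0.12,1],[-12.6,-5.6,0.5,0,0,0.18,1],[-16.8,-7.5,1,0,0,0.24,1],[-21,-9.4,1.5,0,0,0.3,1],[-25.3,-11.2,2,0,0,0.36,1],[-29.5,-13.1,2.5,0,0,0.408,1],[-33.7,-15,3,0,0,0.408,1]]]'

```text
time_s: 3.9
eef_pos: [0.4845, -0.3516, 0.1405]
eef_rot: [0.0, 0.803, 0.596, -0.0]
wrist_force: [0.8, 0.2, 0.7]
opening: 1.003
```

Emit:
apply_moves --moves '[[[0,0,1.1,0,0,0,1],[0,0,1.1,0,0,0,1],[0,0,1.1,0,0,0,1]]]'

```text
time_s: 4.2
eef_pos: [0.4855, -0.3482, 0.129]
eef_rot: [-0.001, 0.803, 0.597, 0.0]
wrist_force: [-0.1, 0.1, -0.1]
opening: 1.001
```

Run:
```python
from h import *
print(get_obs()["eef_pos"]);go([.486,-.350,.063],down(np.radians(73.2)))
```

```text
[ 0.48546434 -0.34816935  0.12896407]
shift cm [-0.17  0.11  6.6 ] rot [-0.001 -0.001  0.001]
```

Emit:
apply_moves --moves '[[[-0.15,0.1,3.3,0,0,0,1],[-0.15,0.1,6.6,0,0,0,1],[-0.15,0.1,6.6,0,0,0,1],[-0.15,0.1,6.6,0,0,0,0.8],[-0.15,0.1,6.6,0,0,0,0.6],[-0.15,0.1,6.6,0,0,0,0],[-0.15,0.1,6.6,0,0,0,0],[-0.15,0.1,6.6,0,0,0,0]]]'

```text
time_s: 5.0
eef_pos: [0.4867, -0.3507, 0.0661]
eef_rot: [0.001, 0.802, 0.597, -0.0]
wrist_force: [-4.7, 1.6, 6.8]
opening: 0.686
```

Emit:
apply_moves --moves '[[[0,0,0,0,0,0,0],[0,0,0,0,0,0,0],[0,0,-1,0,0,0,0],[0,0,-3,0,0,0,0],[0,0,-6,0,0,0,0],[0,0,-9.7,0,0,0,0],[0,0,-9.7,0,0,0,0]]]'

```text
time_s: 5.7
eef_pos: [0.4897, -0.3534, 0.1684]
eef_rot: [0.007, 0.802, 0.597, 0.001]
wrist_force: [0.6, -2.0, -0.7]
opening: 0.69
```

Run:
```python
from h import *
import pickle
o=get_obs();print(o["eef_pos"],o["opening"],o["wrist_force"])
c=cal("wrist"); im=camera("wrist")[:,:,::-1]; pickle.dump(c,open("pics/w5.pkl","wb")); cv2.imwrite("pics/w5.png",im);cv2.imwrite("pics/v5.png",cv2.resize(im[150:400,200:440],None,fx=2,fy=2))
t=np.array([.5977,.0134,.083]); a=np.radians(97.5); y=np.array([np.cos(a),np.sin(a),0])
go(t-y*.045+[0,0,.08],down(a))
```

```text
[ 0.48970262 -0.35336779  0.16841696] 0.6898961629108673 [ 0.64747875 -2.00159299 -0.72630917]
shift cm [34.06  1.78  0.11] rot [ 0.007  0.006 -0.423]
```

View pics/v5.png

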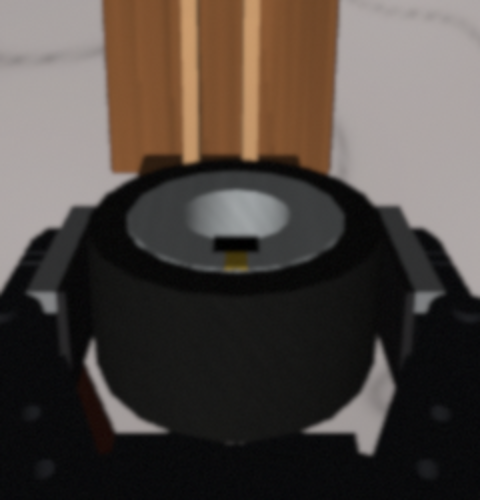

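The roller is held between the pads with its keyway and yellow mark at top centre (crop 236,250). Hub extents are rows 170–270 and tyre extents rows 160–298 in the crop.

Run:
```python
from h import *
import pickle
c=pickle.load(open("pics/w5.pkl","rb")); o=get_obs(); r=R0(o); p=o["eef_pos"]; print(p)
def tool(u,v,x):
    a,d=ray(c,u,v); a=r.inv().apply(a-p); d=r.inv().apply(d); return (a+d*(x-a[0])/d[0])*1e3
for x in (.013,.015,.017):
    print(x,[tool(200+u/2,150+v/2,x).round(1)[1:] for u,v in ((236,170),(236,270),(238,160),(238,298),(88,235),(388,235))])
t=np.array([.5977,.0134,.083]); a=np.radians(97.5); y=np.array([np.cos(a),np.sin(a),0])
go(t-y*.045+[0,0,.08],down(a))
```

```text
[ 0.48860283 -0.35231029  0.16548659]
0.013 [array([ 2.1, 20. ]), array([  1.9, -24. ]), array([ 2.6, 26.2]), array([  2.2, -32.5]), array([-26.5, -11.5]), array([ 31.2, -11.6])]
0.015 [array([ 2.1, 15.3]), array([  1.9, -27.3]), array([ 2.6, 21.3]), array([  2.2, -35.5]), array([-25.6, -15.1]), array([ 30.2, -15.2])]
0.017 [array([ 2.1, 10.6]), array([  1.9, -30.5]), array([ 2.5, 16.5]), array([  2.2, -38.5]), array([-24.7, -18.8]), array([ 29.3, -18.9])]
shift cm [34.06  1.78  0.11] rot [ 0.007  0.006 -0.423]
```

Emit:
apply_moves --moves '[[[4.3,0.2,-0.3,0,0,-0.053,0],[8.5,0.4,-0.3,0,0,-0.106,0],[12.8,0.7,-0.3,0,0,-0.16,0],[17,0.9,-0.3,0,0,-0.21,0],[21.3,1.1,-0.3,0,0,-0.265,0],[25.5,1.3,-0.1,0,0,-0.32,0],[29.8,1.6,0,0,0,-0.37,0],[34,1.8,0,0,0,-0.42,0]]]'

```text
time_s: 6.55
eef_pos: [0.6012, -0.0279, 0.1595]
eef_rot: [-0.001, 0.66, 0.752, -0.0]
wrist_force: [1.3, -0.8, -2.6]
opening: 0.69
```

Emit:
apply_moves --moves '[[[0,0,0,-0.1,0,0,0],[0,0,0,-0.2,0,0,0],[0,0,0,-0.3,0,0,0],[0,0,0,-0.4,0,0,0],[0,0,0,-0.46,0,0,0],[0,0,0,-0.46,0,0,0],[0,0,0,-0.46,0,0,0],[0,0,0,-0.46,0,0,0]]]'

```text
time_s: 7.35
eef_pos: [0.6021, -0.0301, 0.1607]
eef_rot: [0.151, 0.643, 0.731, 0.171]
wrist_force: [-1.0, -0.3, -2.1]
opening: 0.685
```

```bash
cat >> h.py <<'E'
T=np.array([.5977,.0134,.083]); A=np.radians(97.5); Y=np.array([np.cos(A),np.sin(A),0]); X=np.array([Y[1],-Y[0],0])
def dr(s,dx=0,dz=0): return T+Y*s+X*dx+[0,0,dz]
def rel():
    o=get_obs(); d=o["eef_pos"]-T; F=o["wrist_force"]
    print("t",round(o["time_s"],2),"drive pos mm",np.round([d@X*1e3,d@Y*1e3,d[2]*1e3],1),"F",np.round([F@X,F@Y,F[2]],1),"op",round(o["opening"],3)); return o
def tilt(th,yaw=A): return down(yaw)*Ro.from_rotvec([th,0,0])
E
python3 - <<'E'
from h import *
o=rel(); print("rot err",np.round((tilt(-.46).inv()*R0(o)).as_rotvec(),3)); go(dr(-.038),tilt(-.46))
E
```

```text
t 7.35 drive pos mm [ -1.3 -43.7  77.7] F [-1.  -0.1 -2.1] op 0.685
rot err [ 0.    -0.001  0.002]
shift cm [ 0.57 -3.33  7.02] rot [-0.     0.001 -0.002]
```

Emit:
apply_moves --moves '[[[0.2,-1,2.3,0,0,0,0],[0.3,-2.2,4.6,0,0,0,0],[0.5,-3.3,7,0,0,0,0],[0.5,-3.3,7,0,0,0,0],[0.5,-3.3,7,0,0,0,0],[0.5,-3.3,7,0,0,0,0]]]'

```text
time_s: 7.95
eef_pos: [0.6039, -0.0252, 0.0847]
eef_rot: [0.152, 0.643, 0.731, 0.172]
wrist_force: [0.5, 0.1, -2.0]
opening: 0.692
```

Run:
```python
from h import *
import pickle
o=rel();c=cal("wrist"); im=camera("wrist")[:,:,::-1]; cv2.imwrite("pics/w6.png",im); pickle.dump((c,o["eef_pos"],R0(o).as_matrix()),open("pics/w6.pkl","wb"))
cv2.imwrite("pics/v6.png",cv2.resize(im[120:340,200:440],None,fx=2.7,fy=2.7,interpolation=2))
go(dr(-.018),tilt(-.46))
```

```text
t 7.95 drive pos mm [  1.1 -39.1   1.7] F [ 0.5  0.  -2. ] op 0.692
shift cm [ 2.11 -0.19  0.12] rot [ 0.003  0.003 -0.002]
```

View pics/v6.png

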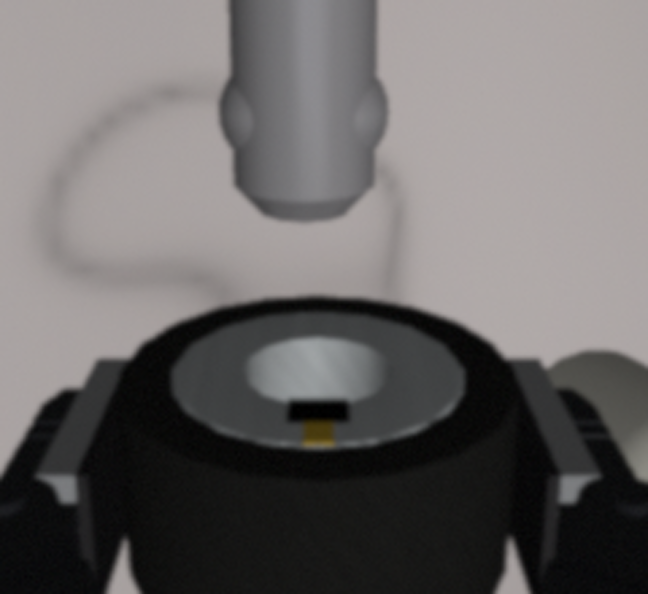

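Run:
```python
from h import *
import pickle
c,p,Rm=pickle.load(open("pics/w6.pkl","rb")); 
def tool(u,v,x):
    a,d=ray(c,u,v); a=Rm.T@(a-p); d=Rm.T@d; return (a+d*(x-a[0])/d[0])*1e3
f=lambda u,v:(200+u/2.7,120+v/2.7)
for x in (.012,.013,.014,.015):
    P=[tool(*f(u,v),x) for u,v in ((318,312),(318,447),(318,297),(318,480))]; Q=[tool(*f(u,380),x)[1] for u in (171,465)]
    print(x,"hub z",P[0][2].round(1),P[1][2].round(1),"c",((P[0]+P[1])/2).round(1)[1:],"tyre D",(P[2]-P[3])[2].round(1),"c",((P[2]+P[3])/2).round(1)[2],"hub width",(Q[1]-Q[0]).round(1),"hub D",(P[0]-P[1])[2].round(1))
# tip: front rim in tool coords via rays vs predicted
print("tip pred px crop",((proj(c,T+[0,0,.0065])-[200,120])*2.7).round(1));
```

```text
0.012 hub z 26.4 -18.6 c [0.7 3.9] tyre D 59.8 c 3.6 hub width 44.7 hub D 45.1
0.013 hub z 24.1 -20.3 c [0.7 1.9] tyre D 58.8 c 1.7 hub width 44.0 hub D 44.4
0.014 hub z 21.8 -21.9 c [ 0.7 -0.1] tyre D 57.9 c -0.3 hub width 43.3 hub D 43.7
0.015 hub z 19.4 -23.5 c [ 0.7 -2. ] tyre D 57.0 c -2.3 hub width 42.6 hub D 43.0
tip pred px crop [321.2 219.8]
```

The tip is just above the bore, with both balls equally visible, so the 26.5° key angle is confirmed. The tip's predicted position matches its image. Roller centre is about 0.6 mm in tool y and 1 mm in tool z from the TCP. I'll correct that and slide on slowly.

Emit:
apply_moves --moves '[[[0.5,-0.15,0,0,0,0,0],[1.2,-0.25,0,0,0,0,0],[1.8,-0.25,0,0,0,0,0],[2.2,-0.25,0,0,0,0,0],[2.6,-0.25,0,0,0,0,0],[3,-0.25,0,0,0,0,0],[3.4,-0.25,0,0,0,0,0],[3.4,-0.25,0,0,0,0,0]]]'

```text
time_s: 8.8
eef_pos: [0.5969, 0.0088, 0.0828]
eef_rot: [0.152, 0.643, 0.731, 0.172]
wrist_force: [3.7, 1.0, 0.4]
opening: 0.687
```

```bash
python3 -c "
from h import *
rel()"
```

```text
t 8.8 drive pos mm [-1.4 -4.5 -0.2] F [3.8 0.5 0.4] op 0.687
```

Emit:
apply_moves --moves '[[[0,0.14,0,0,0,0,0],[0.6,0.14,0,0,0,0,0],[1.2,0.14,0,0,0,0,0],[1.8,0.14,0,0,0,0,0],[2.4,0.14,0,0,0,0,0],[3,0.14,0,0,0,0,0],[3,0.14,0,0,0,0,0]]]'

```text
time_s: 9.5
eef_pos: [0.5931, 0.0398, 0.0826]
eef_rot: [0.15, 0.643, 0.731, 0.172]
wrist_force: [3.4, 4.1, 1.4]
opening: 0.687
```

```bash
python3 -c "
from h import *
o=rel();print(o['torque'].round(2))"
```

```text
t 9.5 drive pos mm [-1.1 26.8 -0.4] F [3.9 3.6 1.4] op 0.687
[ 0.41 -0.26  0.22]
```

Emit:
apply_moves --moves '[[[0.3,0.12,0,0,0,0,0],[0.8,0.12,0,0,0,0,0],[1.3,0.12,0,0,0,0,0],[1.8,0.12,0,0,0,0,0],[1.8,0.12,0,0,0,0,0],[1.8,0.12,0,0,0,0,0]]]'

```text
time_s: 10.1
eef_pos: [0.5913, 0.057, 0.0825]
eef_rot: [0.15, 0.643, 0.731, 0.171]
wrist_force: [0.1, -0.0, -2.7]
opening: 0.688
```

```bash
python3 -c "
from h import *
o=rel();print(o['torque'].round(2))"
```

```text
t 10.1 drive pos mm [-0.6 44.1 -0.5] F [ 0.1 -0.  -2.7] op 0.688
[-0.04  0.33  0.04]
```

Emit:
apply_moves --moves '[[[0.2,0,0,0,0,0,0],[0.4,0,0,0,0,0,0],[0.6,0,0,0,0,0,0],[0.8,0,0,0,0,0,0],[1,0,0,0,0,0,0],[1,0,0,0,0,0,0]]]'

```text
time_s: 10.7
eef_pos: [0.5905, 0.0667, 0.0829]
eef_rot: [0.15, 0.643, 0.731, 0.171]
wrist_force: [-0.4, 0.7, -1.3]
opening: 0.686
```

```bash
python3 -c "
from h import *
o=rel();print(o['torque'].round(2))"
```

```text
t 10.7 drive pos mm [-0.1 53.8 -0.1] F [-0.3  0.8 -1.3] op 0.686
[-0.03  0.35  0.03]
```

No resistance past the key end, so the roller is on the key. Now I feel for the collar.

Emit:
apply_moves --moves '[[[0.2,0,0,0,0,0,0],[0.4,0,0,0,0,0,0],[0.6,0,0,0,0,0,0],[0.8,0,0,0,0,0,0],[0.8,0,0,0,0,0,0]]]'

```text
time_s: 11.2
eef_pos: [0.5895, 0.0747, 0.0829]
eef_rot: [0.15, 0.643, 0.731, 0.171]
wrist_force: [0.2, -0.4, -2.0]
opening: 0.686
```

Emit:
apply_moves --moves '[[[0.1,0,0,0,0,0,0],[0.2,0,0,0,0,0,0],[0.2,0,0,0,0,0,0]]]'

```text
time_s: 11.5
eef_pos: [0.5894, 0.0765, 0.0829]
eef_rot: [0.151, 0.643, 0.731, 0.171]
wrist_force: [-0.0, -0.0, -2.4]
opening: 0.688
```

```bash
python3 -c "
from h import *
o=rel();print(o['torque'].round(2))"
```

```text
t 11.5 drive pos mm [-0.  63.6 -0.1] F [-0.1 -0.  -2.4] op 0.688
[-0.02  0.39  0.02]
```

Emit:
apply_moves --moves '[[[0.1,0,0,0,0,0,0],[0.2,0,0,0,0,0,0],[0.2,0,0,0,0,0,0]]]'

```text
time_s: 11.8
eef_pos: [0.5894, 0.0768, 0.083]
eef_rot: [0.152, 0.643, 0.731, 0.171]
wrist_force: [-1.9, -10.2, -2.2]
opening: 0.683
```

Emit:
apply_moves --moves '[[[0.1,0,0,0,0,0,0],[0.2,0,0,0,0,0,0],[0.2,0,0,0,0,0,0]]]'

```text
time_s: 12.1
eef_pos: [0.5894, 0.0769, 0.083]
eef_rot: [0.153, 0.643, 0.731, 0.17]
wrist_force: [-2.1, -20.9, -1.6]
opening: 0.685
```

```bash
python3 -c "
from h import *
o=rel();print(o['torque'].round(2))"
```

```text
t 12.1 drive pos mm [ 0.1 64.1 -0. ] F [ -4.8 -20.5  -1.6] op 0.685
[-2.84  0.78 -1.15]
```

Collar felt at TCP 64.1 mm, meaning the collar is 77.5 mm from the tip, which agrees with the camera's 77.4. Relax the push, then release.

Emit:
apply_moves --moves '[[[-0.4,0,0,0,0,0,0],[-0.4,0,0,0,0,0,0],[-0.4,0,0,0,0,0,1],[-0.4,0,0,0,0,0,1],[-0.4,0,0,0,0,0,1],[-0.4,0,-2,0,0,0,1],[-0.4,0,-6,0,0,0,1],[-0.4,0,-10,0,0,0,1]]]'

```text
time_s: 12.9
eef_pos: [0.5443, 0.071, 0.1728]
eef_rot: [0.15, 0.643, 0.731, 0.171]
wrist_force: [0.5, -0.4, 1.0]
opening: 1.0
```

Run:
```python
from h import *
o=rel(); go([.542,-.1675,.12],down(np.radians(73)))
c=cal("wrist");pp=camera("wrist")[:,:,::-1]; cv2.imwrite("pics/w7.png",pp);cv2.imwrite("pics/v7.png",pp[:,120:520])
```

```text
t 12.9 drive pos mm [-45.4  64.1  89.8] F [ 0.4 -0.5  1. ] op 1.0
shift cm [-23.63  -5.28   3.27] rot [ 0.451 -0.098  0.418]
```

View pics/v7.png

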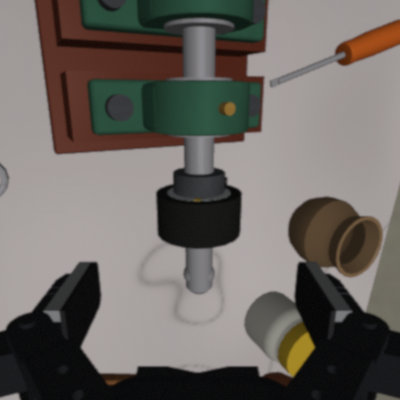

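Roller sits against the collar (roller at 199,215, collar at 199,183, no gap visible). Next the spacer.

Emit:
apply_moves --moves '[[[-3.5,-0.8,0,0.065,-0.014,0.06,1],[-7,-1.6,0.2,0.13,-0.028,0.12,1],[-10.5,-2.4,0.8,0.2,-0.042,0.18,1],[-14,-3.2,1.4,0.26,-0.057,0.24,1],[-17.5,-4,2,0.32,-0.07,0.3,1],[-21,-4.8,2.6,0.39,-0.085,0.36,1],[-23.6,-5.3,3.3,0.451,-0.098,0.418,1],[-23.6,-5.3,3.3,0.451,-0.098,0.418,1]]]'

```text
time_s: 13.75
eef_pos: [0.5438, -0.1706, 0.1184]
eef_rot: [0.001, 0.805, 0.593, -0.0]
wrist_force: [0.9, -0.2, 0.2]
opening: 0.999
```

Emit:
apply_moves --moves '[[[0,0,0,0,0,0,1],[0,0,0,0,0,0,1]]]'

```text
time_s: 13.95
eef_pos: [0.5427, -0.1664, 0.1195]
eef_rot: [0.001, 0.804, 0.595, 0.001]
wrist_force: [0.1, -0.3, 0.1]
opening: 1.0
```

Run:
```python
from h import *
print(get_obs()["eef_pos"]);go([.542,-.1675,.053],down(np.radians(73)))
```

```text
[ 0.54271176 -0.16641928  0.11948659]
shift cm [-0.13 -0.05  6.65] rot [ 0.002 -0.001  0.   ]
```

Emit:
apply_moves --moves '[[[-0.1,0,3.3,0,0,0,1],[-0.1,0,6.6,0,0,0,1],[-0.1,0,6.6,0,0,0,1],[-0.1,0,6.6,0,0,0,0.8],[-0.1,0,6.6,0,0,0,0.5],[-0.1,0,6.6,0,0,0,0],[-0.1,0,6.6,0,0,0,0],[-0.1,0,6.6,0,0,0,0]]]'

```text
time_s: 14.75
eef_pos: [0.5431, -0.1686, 0.0557]
eef_rot: [0.001, 0.804, 0.595, 0.001]
wrist_force: [-5.4, 2.3, 10.6]
opening: 0.453
```

Emit:
apply_moves --moves '[[[-0.1,0,0,0,0,0,0],[0,0,0,0,0,0,0],[0,0,0,0,0,0,0]]]'

```text
time_s: 15.05
eef_pos: [0.543, -0.1686, 0.0557]
eef_rot: [0.001, 0.804, 0.595, 0.001]
wrist_force: [-5.6, 2.7, 11.7]
opening: 0.455
```

Emit:
apply_moves --moves '[[[0,0,-1,0,0,0,0],[0,0,-4,0,0,0,0],[0,0,-8,0,0,0,0],[0,0,-11,0,0,0,0],[0,0,-11,0,0,0,0],[0,0,-11,0,0,0,0]]]'

```text
time_s: 15.65
eef_pos: [0.5431, -0.1688, 0.1649]
eef_rot: [0.002, 0.804, 0.594, 0.001]
wrist_force: [-0.9, 0.4, -1.9]
opening: 0.451
```

Run:
```python
from h import *
import pickle
o=rel();c=cal("wrist"); im=camera("wrist")[:,:,::-1]; cv2.imwrite("pics/w8.png",im); pickle.dump((c,o["eef_pos"],R0(o).as_matrix()),open("pics/w8.pkl","wb"))
cv2.imwrite("pics/v8.png",cv2.resize(im[170:320,220:420],None,fx=3,fy=3,interpolation=2))
go(dr(-.035,0,.08),down(A))
```

```text
t 15.65 drive pos mm [ -77.9 -173.5   81.9] F [-0.8  0.5 -1.9] op 0.451
shift cm [15.81  1.43  0.05] rot [ 0.002  0.    -0.428]
```

View pics/v8.png

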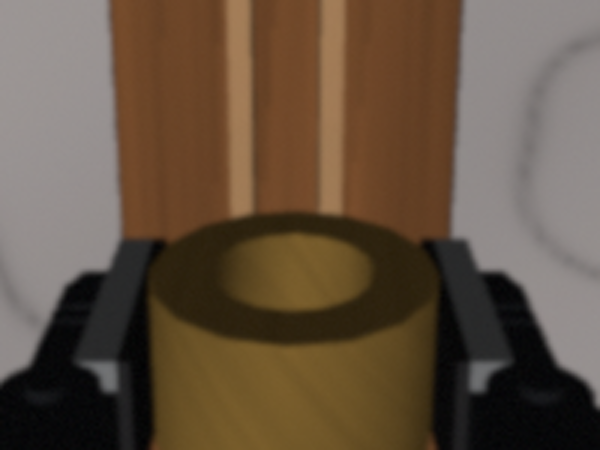

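Spacer held, outer face ellipse spans columns 148–440 and rows 212–343 in the crop. I'll compute its offset and move in front of the tip.

Run:
```python
from h import *
import pickle
c,p,Rm=pickle.load(open("pics/w8.pkl","rb")); 
def tool(u,v,x):
    a,d=ray(c,u,v); a=Rm.T@(a-p); d=Rm.T@d; return (a+d*(x-a[0])/d[0])*1e3
f=lambda u,v:(220+u/3,170+v/3)
for x in (.008,.010,.012):
    P=[tool(*f(294,v),x) for v in (212,343,231,311)]; print(x,"D",(P[0]-P[1])[2].round(1),"c",((P[0]+P[1])/2).round(1)[1:],"bore D",(P[2]-P[3])[2].round(1),((P[2]+P[3])/2).round(1)[2],"W",(tool(*f(440,275),x)-tool(*f(148,275),x))[1].round(1))
```

```text
0.008 D 40.6 c [0.6 9. ] bore D 25.2 9.3 W 42.2
0.01 D 39.4 c [0.6 5.1] bore D 24.4 5.4 W 41.0
0.012 D 38.2 c [0.6 1.2] bore D 23.7 1.6 W 39.8
```

Emit:
apply_moves --moves '[[[3.2,0.3,0,0,0,-0.085,0],[6.4,0.6,0,0,0,-0.17,0],[9.6,0.9,0,0,0,-0.255,0],[12.8,1.2,0,0,0,-0.34,0],[15.8,1.4,0,0,0,-0.428,0],[15.8,1.4,0,0,0,-0.428,0],[15.8,1.4,0,0,0,-0.428,0]]]'

```text
time_s: 16.4
eef_pos: [0.6012, -0.0208, 0.1616]
eef_rot: [-0.001, 0.659, 0.752, -0.0]
wrist_force: [-0.0, -0.5, -1.9]
opening: 0.458
```

Run:
```python
from h import *
o=rel(); go(dr(-.035),down(A))
```

```text
t 16.4 drive pos mm [ -1.  -34.4  78.6] F [-0.1 -0.5 -1.9] op 0.458
shift cm [-0.07  0.11  7.86] rot [-0.001 -0.     0.   ]
```

Emit:
apply_moves --moves '[[[0,0.1,2.6,0,0,0,0],[0,0.1,5.2,0,0,0,0],[0,0.1,7.75,0,0,0,0],[0,0.1,7.75,0,0,0,0],[0,0.1,7.75,0,0,0,0]]]'

```text
time_s: 16.9
eef_pos: [0.6026, -0.0223, 0.0855]
eef_rot: [-0.0, 0.66, 0.751, -0.0]
wrist_force: [0.2, -0.0, -1.5]
opening: 0.451
```

```bash
python3 -c "
from h import *
o=rel()"
```

```text
t 16.9 drive pos mm [  0.2 -36.    2.5] F [ 0.1 -0.  -1.5] op 0.451
```

Emit:
apply_moves --moves '[[[0.5,-0.05,0.15,0,0,0,0],[1.2,-0.05,0.15,0,0,0,0],[1.8,-0.05,0.15,0,0,0,0],[2.3,-0.05,0.15,0,0,0,0],[2.8,-0.05,0.15,0,0,0,0],[3.2,-0.05,0.15,0,0,0,0],[3.5,-0.05,0.15,0,0,0,0],[3.5,-0.05,0.15,0,0,0,0]]]'

```text
time_s: 17.7
eef_pos: [0.5979, 0.0139, 0.0843]
eef_rot: [0.0, 0.659, 0.752, 0.0]
wrist_force: [-1.0, -0.1, -1.7]
opening: 0.456
```

```bash
python3 -c "
from h import *
o=rel()"
```

```text
t 17.7 drive pos mm [0.3 0.4 1.3] F [-1.   0.1 -1.7] op 0.456
```

Emit:
apply_moves --moves '[[[0.5,-0.04,0.03,0,0,0,0],[1,-0.04,0.03,0,0,0,0],[1.5,-0.04,0.03,0,0,0,0],[2,-0.04,0.03,0,0,0,0],[2.5,-0.04,0.03,0,0,0,0],[3,-0.04,0.03,0,0,0,0],[3.1,-0.04,0.03,0,0,0,0],[3.1,-0.04,0.03,0,0,0,0]]]'

```text
time_s: 18.5
eef_pos: [0.5941, 0.0444, 0.0844]
eef_rot: [0.001, 0.659, 0.752, 0.001]
wrist_force: [0.2, 0.2, -2.6]
opening: 0.452
```

```bash
python3 -c "
from h import *
o=rel()"
```

```text
t 18.5 drive pos mm [ 0.5 31.2  1.4] F [ 0.3  0.2 -2.6] op 0.452
```

Emit:
apply_moves --moves '[[[0.15,0,0,0,0,0,0],[0.3,0,0,0,0,0,0],[0.4,0,0,0,0,0,0],[0.4,0,0,0,0,0,0]]]'

```text
time_s: 18.9
eef_pos: [0.5934, 0.0479, 0.0842]
eef_rot: [0.001, 0.66, 0.752, 0.001]
wrist_force: [-0.2, -0.3, -0.8]
opening: 0.458
```

Emit:
apply_moves --moves '[[[0.1,0,0,0,0,0,0],[0.2,0,0,0,0,0,0],[0.2,0,0,0,0,0,0]]]'

```text
time_s: 19.2
eef_pos: [0.5934, 0.0487, 0.0842]
eef_rot: [0.002, 0.66, 0.752, -0.0]
wrist_force: [-0.5, -5.1, -2.1]
opening: 0.456
```

```bash
python3 -c "
from h import *
o=rel()"
```

```text
t 19.2 drive pos mm [ 0.3 35.6  1.2] F [-1.2 -5.  -2.1] op 0.456
```

Emit:
apply_moves --moves '[[[0.1,0,0,0,0,0,0],[0.2,0,0,0,0,0,0],[0.2,0,0,0,0,0,0]]]'

```text
time_s: 19.5
eef_pos: [0.5934, 0.0488, 0.0843]
eef_rot: [0.003, 0.66, 0.752, -0.001]
wrist_force: [-0.0, -11.9, -2.9]
opening: 0.455
```

```bash
python3 -c "
from h import *
o=rel()"
```

```text
t 19.5 drive pos mm [ 0.4 35.6  1.3] F [ -1.6 -11.8  -2.9] op 0.455
```

Emit:
apply_moves --moves '[[[-0.25,0,0,0,0,0,0],[-0.25,0,0,0,0,0,0],[-0.25,0,0,0,0,0,0.7],[-0.25,0,0,0,0,0,0.8],[-0.25,0,0,0,0,0,1],[-0.25,0,-2,0,0,0,1],[-0.25,0,-5,0,0,0,1],[-0.25,0,-9,0,0,0,1]]]'

```text
time_s: 20.3
eef_pos: [0.5916, 0.0499, 0.1734]
eef_rot: [-0.001, 0.659, 0.752, -0.001]
wrist_force: [1.0, 0.0, -0.3]
opening: 1.001
```

Run:
```python
from h import *
o=rel(); go([.504,-.290,.115],down(np.radians(73)))
c=cal("wrist");pp=camera("wrist")[:,:,::-1]; cv2.imwrite("pics/w9.png",pp)
print(c[3],c[4],c[0:3]) if 0 else None
for n,s,r in (("collar",77.5,18),("roller out",47.5,30),("spacer out",23.5,20)): print(n,proj(c,dr(s/1e3,0,r/1e3)).round(1))
g=cv2.cvtColor(pp,cv2.COLOR_BGR2HSV)
u=int(proj(c,dr(.035))[0]); print(u,[(v,*pp[v,u-2:u+3].mean(0).astype(int)) for v in range(100,300,4)])
```

```text
t 20.3 drive pos mm [-1.3 37.  90.4] F [ 1.  -0.1 -0.3] op 1.001
shift cm [-32.56 -13.1    5.84] rot [-0.002 -0.     0.427]
collar [319.4 160.1]
roller out [319.3 214.8]
spacer out [319.2 245.2]
319 [(100, np.int64(125), np.int64(122), np.int64(123)), (104, np.int64(125), np.int64(122), np.int64(123)), (108, np.int64(125), np.int64(122), np.int64(123)), (112, np.int64(125), np.int64(121), np.int64(123)), (116, np.int64(125), np.int64(122), np.int64(124)), (120, np.int64(124), np.int64(121), np.int64(123)), (124, np.int64(125), np.int64(121), np.int64(123)), (128, np.int64(124), np.int64(121), np.int64(123)), (132, np.int64(122), np.int64(119), np.int64(121)), (136, np.int64(49), np.int64(47), np.int64(45)), (140, np.int64(57), np.int64(53), np.int64(52)), (144, np.int64(56), np.int64(53), np.int64(52)), (148, np.int64(57), np.int64(54), np.int64(52)), (152, np.int64(56), np.int64(53), np.int64(52)), (156, np.int64(55), np.int64(52), np.int64(51)), (160, np.int64(47), np.int64(47), np.int64(45)), (164, np.int64(18), np.int64(19), np.int64(19)), (168, np.int64(20), np.int64(20), np.int
[... 924 characters left out ...]
64(103), np.int64(115)), (248, np.int64(114), np.int64(112), np.int64(114)), (252, np.int64(114), np.int64(112), np.int64(113)), (256, np.int64(114), np.int64(112), np.int64(113)), (260, np.int64(114), np.int64(111), np.int64(113)), (264, np.int64(113), np.int64(110), np.int64(112)), (268, np.int64(115), np.int64(114), np.int64(118)), (272, np.int64(144), np.int64(146), np.int64(152)), (276, np.int64(145), np.int64(146), np.int64(152)), (280, np.int64(145), np.int64(147), np.int64(153)), (284, np.int64(145), np.int64(146), np.int64(152)), (288, np.int64(145), np.int64(146), np.int64(152)), (292, np.int64(145), np.int64(146), np.int64(152)), (296, np.int64(145), np.int64(146), np.int64(152))]
```

Edges in the image match the predicted no-gap positions to within about 2 px. Now the cap.

Emit:
apply_moves --moves '[[[-4.1,-1.6,0,0,0,0.055,1],[-8.2,-3.3,0,0,0,0.11,1],[-12.3,-4.9,0.4,0,0,0.165,1],[-16.4,-6.6,1,0,0,0.22,1],[-20.4,-8.2,2,0,0,0.27,1],[-24.5,-9.9,3,0,0,0.33,1],[-28.5,-11.5,4,0,0,0.38,1],[-32.5,-13.1,5,0,0,0.427,1]]]'

```text
time_s: 21.15
eef_pos: [0.5052, -0.2914, 0.124]
eef_rot: [0.001, 0.804, 0.594, 0.001]
wrist_force: [0.2, -0.2, 0.7]
opening: 0.997
```

Emit:
apply_moves --moves '[[[0,0,0.8,0,0,0,1],[0,0,0.8,0,0,0,1],[0,0,0.8,0,0,0,1]]]'

```text
time_s: 21.45
eef_pos: [0.5057, -0.2888, 0.116]
eef_rot: [0.0, 0.804, 0.595, 0.001]
wrist_force: [-0.9, 1.3, -0.1]
opening: 1.0
```

Run:
```python
from h import *
o=get_obs();print(o["eef_pos"]);go([.504,-.290,.053],down(np.radians(73)))
```

```text
[ 0.50569454 -0.28876037  0.11599661]
shift cm [-0.17 -0.13  6.3 ] rot [ 0.001 -0.001  0.001]
```

Emit:
apply_moves --moves '[[[-0.15,-0.1,3.2,0,0,0,1],[-0.15,-0.1,6.3,0,0,0,1],[-0.15,-0.1,6.3,0,0,0,1],[-0.15,-0.1,6.3,0,0,0,0.8],[-0.15,-0.1,6.3,0,0,0,0.5],[-0.15,-0.1,6.3,0,0,0,0],[-0.15,-0.1,6.3,0,0,0,0],[-0.15,-0.1,6.3,0,0,0,0]]]'

```text
time_s: 22.25
eef_pos: [0.5052, -0.2917, 0.0554]
eef_rot: [0.002, 0.804, 0.595, 0.001]
wrist_force: [-2.0, 2.4, 8.0]
opening: 0.455
```

Emit:
apply_moves --moves '[[[0,0,0,0,0,0,0],[0,0,0,0,0,0,0]]]'

```text
time_s: 22.45
eef_pos: [0.5053, -0.2917, 0.0555]
eef_rot: [0.002, 0.804, 0.595, 0.001]
wrist_force: [-2.2, 1.9, 7.8]
opening: 0.457
```

Emit:
apply_moves --moves '[[[0,0,-1,0,0,0,0],[0,0,-4,0,0,0,0],[0,0,-8,0,0,0,0],[0,0,-11,0,0,0,0],[0,0,-11,0,0,0,0],[0,0,-11,0,0,0,0]]]'

```text
time_s: 23.05
eef_pos: [0.5045, -0.2915, 0.1647]
eef_rot: [0.002, 0.804, 0.595, 0.001]
wrist_force: [-0.1, -0.5, -1.2]
opening: 0.451
```

Run:
```python
from h import *
import pickle
o=rel();c=cal("wrist"); im=camera("wrist")[:,:,::-1]; cv2.imwrite("pics/w10.png",im); pickle.dump((c,o["eef_pos"],R0(o).as_matrix()),open("pics/w10.pkl","wb"))
cv2.imwrite("pics/v10.png",cv2.resize(im[170:320,220:420],None,fx=3,fy=3,interpolation=2))
go(dr(-.045,0,.08),down(A))
```

```text
t 23.05 drive pos mm [-132.2 -290.1   81.7] F [-0.1 -0.5 -1.2] op 0.451
shift cm [27.75  1.95  0.03] rot [ 0.002  0.    -0.428]
```

View pics/v10.png

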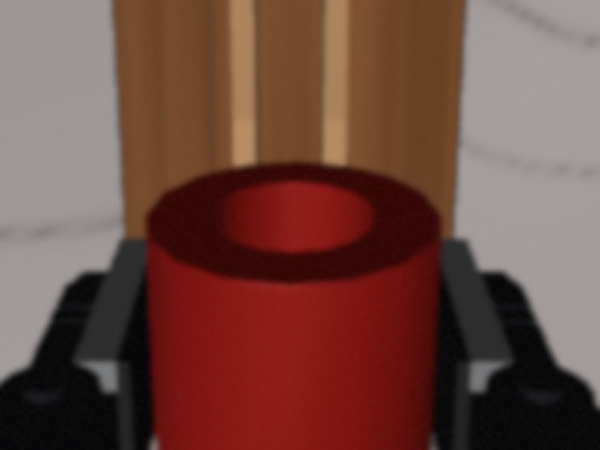

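Cap held, mouth (295,215) toward the motor side. I'll repeat the spacer's approach.

Emit:
apply_moves --moves '[[[4,0.3,0,0,0,-0.06,0],[8,0.6,0,0,0,-0.12,0],[12,0.9,0,0,0,-0.18,0],[16,1.2,0,0,0,-0.24,0],[20,1.5,0,0,0,-0.31,0],[24,1.8,0,0,0,-0.37,0],[27.7,1.95,0,0,0,-0.428,0],[27.7,1.95,0,0,0,-0.428,0]]]'

```text
time_s: 23.9
eef_pos: [0.6033, -0.0272, 0.1613]
eef_rot: [-0.001, 0.657, 0.754, 0.0]
wrist_force: [-0.3, -0.3, -0.5]
opening: 0.456
```

Emit:
apply_moves --moves '[[[0,0,2.5,0,0,0,0],[0,0,5,0,0,0,0],[0,0,7.8,0,0,0,0],[0,0,7.8,0,0,0,0],[0,0,7.8,0,0,0,0]]]'

```text
time_s: 24.4
eef_pos: [0.6027, -0.0321, 0.0842]
eef_rot: [-0.001, 0.659, 0.752, -0.0]
wrist_force: [-0.7, -0.9, -1.0]
opening: 0.454
```

```bash
python3 -c "
from h import *
o=rel(); go(dr(-.045,.0002,.0013),down(A))"
```

```text
t 24.4 drive pos mm [ -1.  -45.8   1.2] F [-0.8 -0.8 -1. ] op 0.454
shift cm [ 0.08  0.12 -0.01] rot [-0.001 -0.001 -0.   ]
```

Emit:
apply_moves --moves '[[[0.5,0.1,0,0,0,0,0],[1,0.1,0,0,0,0,0],[1.6,0.1,0,0,0,0,0],[2.2,0.1,0,0,0,0,0],[2.8,0.1,0,0,0,0,0],[3.3,0.1,0,0,0,0,0],[3.3,0.1,0,0,0,0,0]]]'

```text
time_s: 25.1
eef_pos: [0.5997, 0.0007, 0.0847]
eef_rot: [0.001, 0.659, 0.752, -0.0]
wrist_force: [-0.5, 0.3, -3.5]
opening: 0.456
```

Emit:
apply_moves --moves '[[[0.3,0,0,0,0,0,0],[0.6,0,0,0,0,0,0],[0.9,0,0,0,0,0,0],[1.1,0,0,0,0,0,0],[1.1,0,0,0,0,0,0]]]'

```text
time_s: 25.6
eef_pos: [0.5982, 0.0125, 0.0846]
eef_rot: [-0.0, 0.659, 0.752, 0.0]
wrist_force: [-3.7, -1.8, -6.7]
opening: 0.457
```

```bash
python3 -c "
from h import *
o=rel()"
```

```text
t 25.6 drive pos mm [ 0.4 -1.   1.6] F [-3.9 -1.3 -6.7] op 0.457
```

Emit:
apply_moves --moves '[[[0.05,-0.06,0.08,0,0,0,0],[0.15,-0.06,0.08,0,0,0,0],[0.25,-0.06,0.08,0,0,0,0],[0.25,-0.06,0.08,0,0,0,0]]]'

```text
time_s: 26.0
eef_pos: [0.5981, 0.0144, 0.0845]
eef_rot: [0.001, 0.659, 0.752, 0.001]
wrist_force: [-2.7, -1.7, -3.8]
opening: 0.453
```

Emit:
apply_moves --moves '[[[0.1,0,0,0,0,0,0],[0.2,0,0,0,0,0,0],[0.2,0,0,0,0,0,0]]]'

```text
time_s: 26.3
eef_pos: [0.5978, 0.0164, 0.0844]
eef_rot: [0.001, 0.659, 0.752, 0.001]
wrist_force: [-3.6, -2.8, -4.5]
opening: 0.458
```

```bash
python3 -c "
from h import *
o=rel()"
```

```text
t 26.3 drive pos mm [0.5 2.9 1.4] F [-3.9 -2.3 -4.5] op 0.458
```

Emit:
apply_moves --moves '[[[0.1,-0.05,0.06,0,0,0,0],[0.2,-0.05,0.06,0,0,0,0],[0.2,-0.05,0.06,0,0,0,0]]]'

```text
time_s: 26.6
eef_pos: [0.5978, 0.0166, 0.0844]
eef_rot: [0.002, 0.659, 0.752, 0.0]
wrist_force: [-2.7, -9.1, -3.7]
opening: 0.458
```

Emit:
apply_moves --moves '[[[0.1,0,0,0,0,0,0],[0.2,0,0,0,0,0,0],[0.2,0,0,0,0,0,0]]]'

```text
time_s: 26.9
eef_pos: [0.5978, 0.0167, 0.0844]
eef_rot: [0.003, 0.659, 0.752, -0.001]
wrist_force: [-2.1, -16.1, -4.6]
opening: 0.454
```

```bash
python3 -c "
from h import *
o=rel()"
```

```text
t 26.9 drive pos mm [0.5 3.2 1.4] F [ -4.2 -15.7  -4.6] op 0.454
```

The cap met the spacer at 3.2 mm with a firm 16 N. Relax, release, retreat and look.

Emit:
apply_moves --moves '[[[-0.3,0,0,0,0,0,0],[-0.3,0,0,0,0,0,0],[-0.3,0,0,0,0,0,0.7],[-0.3,0,0,0,0,0,0.8],[-0.3,0,0,0,0,0,1],[-0.3,0,-2,0,0,0,1],[-0.3,0,-5,0,0,0,1],[-0.3,0,-9,0,0,0,1]]]'

```text
time_s: 27.7
eef_pos: [0.596, 0.0179, 0.1733]
eef_rot: [-0.001, 0.659, 0.752, -0.0]
wrist_force: [0.9, -0.7, -0.6]
opening: 0.996
```

Emit:
apply_moves --moves '[[[1,0,-3,0,0,0,1],[1,0,-3,0,0,0,1],[1,0,-3,0,0,0,1]]]'

```text
time_s: 28.0
eef_pos: [0.5963, 0.0276, 0.2049]
eef_rot: [0.002, 0.659, 0.752, 0.001]
wrist_force: [-0.2, -0.6, -0.5]
opening: 1.0
```

Run:
```python
from h import *
o=rel()
c=cal("wrist");pp=camera("wrist")[:,:,::-1]; cv2.imwrite("pics/v11.png",cv2.resize(pp[0:300,220:420],None,fx=2,fy=2,interpolation=2))
for n,s,r in (("collar",77.5,18),("roller in",77.5,30),("roller out",47.5,30),("spacer out",23.5,20),("cap end",-16.5,18)): print(n,((proj(c,dr(s/1e3,0,r/1e3))-[220,0])*2).round(1))
```

```text
t 28.0 drive pos mm [  0.4  14.3 121.9] F [-0.2 -0.6 -0.5] op 1.0
collar [191.5 234.1]
roller in [191.4 236.4]
roller out [191.4 331. ]
spacer out [191.4 392.8]
cap end [191.4 494.3]
```

View pics/v11.png

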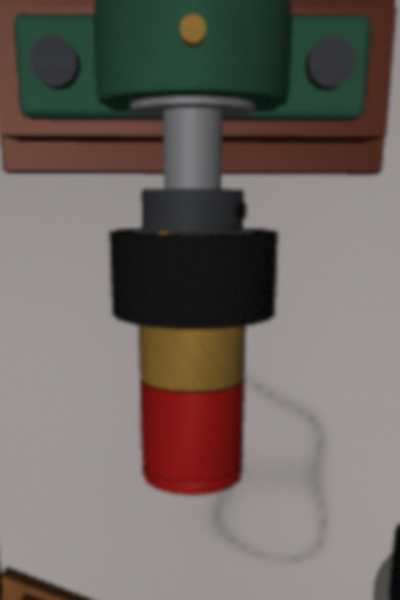

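The roller, spacer and cap sit flush in a row. Edge rows are 326, 389 and 490, each 4–5 px (about 1 mm) from the predicted 331, 393 and 494, and no gap shows.

```bash
python3 -c "
from bench import *
print(hand_in())"
```

```text
the job is handed in; nothing more can be done
None
```

The roller, spacer and cap are on the shaft with no visible gap, and the job was handed in at about 28 s of the 72 s allowed. `hand_in()` gives no verdict, so I can't confirm it passed.

- **Roller:** the wrist camera put the key about 26.5° to the −x side, so I turned the roller by that much. It slid onto the key with no resistance. I felt the collar 77.5 mm from the tip; the camera had given 77.4.
- **Spacer:** it met the roller at 35.6 mm from the tip; I expected 35.5.
- **Cap:** it met the spacer at 3.2 mm from the tip; I expected about 3.5.
- **Forces:** the highest readings I took were about 21 N pushing the roller, 12 N the spacer and 16 N the cap, all under the 35 N limit. I read the force only at the end of each move call, so brief peaks between readings weren't seen.
- **Last look:** the gripper was clear of all parts and the three sat flush in line. The outer edges of the roller, spacer and cap appeared 4–5 pixels of the enlarged picture (about 1 mm) closer to the collar than predicted. The offset was the same for all three, so I put it down to camera calibration rather than a gap.
- **Not checked:** I never measured the final sideways and height offsets of each part. I also didn't re-check the old roller, tools and pots, but no move was planned near them and no unexpected force showed.

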